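Press the frog's pin and show its ferrule to the camera

ROBOT

A 6-joint arm with a two-finger parallel gripper is mounted at the origin on the work surface. World frame = base frame: x ahead of the robot, y to its left, z up, the work surface at z = 0. Lengths are in m, angles in rad, forces in N, time in s.
With the tool pointing down it reaches from about 0.35 to 0.975 m from the base axis. Payload 4.9 kg.
Tool frame: the origin (TCP) lies between the finger pads; the fingertips stand 14 mm ahead of it and the grasp point (between the pads) lies 5 mm behind it (manip.finger_overhang is the distance from the TCP to the fingertips, in m); z points along the fingers, y is the line along which they close (so a half turn about z gives the same grasp; the last joint's range is limited). The gripper opens to 85 mm and grips with 20 to 120 N. Pads are 22 mm wide; open, the fingers measure 114 mm over their backs; the gripper's body (76 mm by 85 mm) begins 54 mm behind the grasp point. The pads swing forward as they close: fully open they stand 13 mm farther back than shut.
Start: joints at [-1.436, 0.053, 1.613, -0, 1.476, -0.119], TCP at [0.157, -0.605, 0.245] pointing down, gripper open.
Joint ranges: [-3.01, 3.01], [-1.01, 2.22], [0.06, 2.58], [-1.02, 4.17], [0.09, 2.62], [-3.14, 3.14]. Speed limits (rad/s): [2.57, 2.57, 3.14, 3.14, 3.14, 3.14].

INTERFACE

Orientations are given as a unit quaternion [w, x, y, z].
In Python, from plant import manip, grab_frame gives the robot as it stands.
- The arm moves only by the tool servo_tool, never from a script. Its argument "deltas" is a list that holds one entry, the list of rows, each a list of 5 numbers: the opening in per cent of the stroke, from 0 (shut) to 100 (fully open), then the shift along the world's x, y, z in m, then the turn about the world's z in degrees. A call has exactly 8 rows; each row shifts and turns the commanded pose from where the row before left it; what a row does not reach is not made up. A row lasts 1/10 s, in which the tool goes at most 50 mm and 8.59 degrees, less where a joint would pass 70% of its speed; a pose out of reach is approached as far as the arm can. A call is refused whole if a number of a shift passes 0.05 or a number of a turn 8.59, either way. A call with a gripper value outside its range is refused whole. The fingers move at their own pace and stop on an object; the grip force is fixed at half the most. Time passes only in rows, so rows that do not move let the fingers close, or fill a call up. It gives the time, the measured TCP pose, the force, the opening and the grip force at its end, in the units of the state.
- manip.state(): the state, without advancing time (a new reading comes with each control period).
- grab_frame(name): name is "side" or "top"; returns a dict with "pixels" (480x640x3 uint8, red, green, blue), "z_map" (480x640 float32, m along the optical axis (not along the pixel's ray), 0 where there is no reading), "fx", "fy", "cx", "cy" (pixels), "rvec" (rotation vector, rad) and "tvec" (3), from world to camera coordinates, as OpenCV has them. Camera axes: x right, y down, z forward; pixel columns grow to the right and rows downward; lengths in m; the calibration is good to about 2 mm. A picture is of the moment at which its call begins.
- manip.job_done(): hands the job in; it is judged then, once.
The state is a dict: "time": time; "joint_pos": joint angles; "joint_vel": joint speeds; "joint_efforts": joint torques, N m; "tool_pos": TCP position; "tool_rot": TCP orientation; "contact_force": force on the tool from outside, world axes, zero at the start; "ft_torque": the same for the moment, N m; "gripper_width": opening from 0.0 (shut) to 1.0 (fully open); "grasp_force": force on a finger pad.
Only numpy, scipy, OpenCV 4.12 (cv2) and the standard library are available. Lean on these libraries where they do the work, as an engineer would, in place of code of your own. Each camera call takes 0.05 s, during which the arm holds its last target. There are 200 camera calls.

TASK

Swing the press lever down to its stop to drive the brass pin of the bow frog fully home, and let the lever come back up to rest. Then take the frog out of the press and show its ferrule end to the inspection camera: hold it in the air with the end face centred 100 mm in front of the lens and square to it, pin side up and not rolled sideways. Finish still holding it there, motionless and touching nothing else, and leave the other things on the bench where they are.

Things in the scene. Friction and masses are not known exactly. Their poses are not given: they have to be found in the camera images.
- press: grey hand press fixed to the bench: base plate 220 (x) x 100 (y) x 20 mm, two 110 mm high cheeks at its +x end carry the lever. Origin: centre of the plate's underside, on the bench; +x from nest to hinge, z up. Nest: centred at x = -25 mm, floor 24 mm above the bench, 4 mm high rim (35 mm over all across y) around the frog with 1.5 mm play
- lever_hinge (a point): axis of the lever, horizontal along the press's y, at x = +75 mm, z = 95 mm of the press; same axes as the press
- lever (a joint): lever angle, rad. 0: at rest, standing up, leaning 10 degrees back from the nest; 1.75: at its stop, arm level over the nest towards the press's -x. A spring returns it to 0 if let go; at the bar, holding it at the stop takes about 4 N, up to 10 N in all while it drives the pin; the stop is firm. Arm 18 mm wide
- lever_bar (a point): centre of the lever's cross bar, 180 mm from the hinge axis. Bar round, 14 mm dia, level along the press's y, 65 mm to each side of the arm, 18 mm black balls at its ends. Can be gripped from above beside the arm (e.g. 35 mm from the middle) and turns in the fingers. Height above the bench 272 mm at rest, 95 mm at the stop
- frog: bass-bow frog: dark wooden block 50 (x) x 24 (y) x 38 (z) mm, 60 g, pearl disc in each flat side, top cut 12 mm lower over the last 10 mm at -x, bright round metal ferrule (20 mm dia, 12 mm long, axis 19 mm up) standing out at +x. Lies loose and upright in the press's nest, axes along the press's, ferrule towards the hinge. Origin: centre of the block's underside; x to the ferrule, z to the pin
- ferrule_end (a point): centre of the ferrule's flat end face, at x = +37, z = +19 mm of the frog; same axes as the frog
- pin (a joint): travel of the brass pin in the middle of the frog's top (head 10 mm dia, 3 mm thick), m. 0: head's underside 6 mm above the wood; 0.006: fully home, head on the wood. Goes in stiffly (about 8 N), stays where it is left; the lever's foot drives it fully home as the lever reaches its stop
- stand: stand of the inspection camera, fixed to the bench: dark steel foot 100 mm diameter, post 16 mm diameter and about 300 mm tall. Origin: centre of the foot's underside
- camera_head: small black inspection camera with an aluminium ring at its lens, 40 mm diameter at most, 105 mm long, on the stand. Origin: centre of the lens face, 245 mm above the bench; x points backwards along the optical axis, so it looks along its own -x, 25 degrees (0.436 rad) down from level; y is level
- focus (a point): the camera's focus: point on its optical axis 100 mm in front of the lens, 203 mm above the bench; same axes as the camera head. A frog presented rightly has the same axes as this point, with ferrule_end here
- spare_frog: spare dark-wood frog without ferrule and without pin, 50 x 24 x 38 mm, loose; origin: centre of its underside. Leave alone
- wood_block: plain mid-brown wooden block 70 x 45 x 35 mm, loose; origin: centre of its underside. Leave alone
- glue_bottle: small white glue bottle, 36 mm diameter, 85 mm tall, loose; origin: centre of its underside. Leave alone
- amber_bottle: amber bottle with black cap, 60 mm diameter, 130 mm tall, loose; origin: centre of its underside. Leave alone
- pin_jar: small glass jar with metal cap, 48 mm diameter, 50 mm tall, loose; origin: centre of its underside. Leave alone
- mallet: hammer lying on the bench, loose. Leave alone
- glue_brush: brush lying on the bench, loose. Leave alone
Mind the look-alikes: they are no part of the job. Leave any green, orange or turquoise look-alike of the frog alone.

How it is judged:
By the outcome, as a careful person would: the job done as asked, in the order asked, and still so for the second after the job is handed in, while the arm keeps its last pose, push and grip.
It also fails if it takes over 61 s, if anything falls off the work surface, if the arm or the gripper's body presses on something with over 40 N, if the wrist force passes 120 N, or if a joint passes its speed limit or range.

## Working session

There is one attempt and no reset: what is moved stays moved. The work goes in short steps, Python scripts to look and compute and a tool call to move; the robot and the scene stay as the last step left them, time stands still between calls to the robot, and variables do not carry over. Pictures are saved under pics/ and viewed, at most 10 in all, crops included, and the job is handed in when it is done.

Besides the shell and the picture viewer there is one more tool, called after "Request:" as name(argument=value, ...), one argument or row to a line, values as JSON. servo_tool: Moves the arm, as the interface text tells. Its arguments: {"type":"object","properties":{"deltas":{"type":"array"}},"required":["deltas"]}

```bash
mkdir -p pics; ls
cat > h.py <<'E'
import numpy as np, cv2
from plant import manip, grab_frame
def grab(n):
    f=grab_frame(n); R=cv2.Rodrigues(np.array(f["rvec"],float))[0]; f["R"]=R; f["t"]=np.array(f["tvec"],float).ravel(); return f
def pts(f):
    z=f["z_map"].astype(float); v,u=np.mgrid[:480,:640]
    P=np.stack([(u-f["cx"])/f["fx"]*z,(v-f["cy"])/f["fy"]*z,z],-1)
    W=(P-f["t"])@f["R"]; W[z==0]=np.nan; return W
E
python3 - <<'E'
from h import *
for n in("side","top"):
    f=grab(n); cv2.imwrite(f"pics/{n}0.png",f["pixels"][...,::-1]); np.savez(f"{n}0.npz",W=pts(f),px=f["pixels"],R=f["R"],t=f["t"],k=[f["fx"],f["fy"],f["cx"],f["cy"]])
    print(n,f["fx"],f["cx"],f["cy"],-f["R"].T@f["t"],f["R"][2])
s=manip.state();print(s)
E
```

```text
pics
side 500.74117666249225 313.64479412302165 243.4059459306194 [0.40373926 0.8716537  0.83458967] [ 0.13617028 -0.7794925  -0.611432  ]
top 450.0758743578183 322.24435017213943 239.54208909924682 [0.35163124 0.04638158 1.31180646] [ 0.16960012  0.00233003 -0.98551021]
{'time': 0.1, 'joint_pos': array([-1.43598265e+00,  5.33044390e-02,  1.61412117e+00, -1.48627482e-05,
        1.47601381e+00, -1.19030870e-01]), 'joint_vel': array([-0.00089521, -0.00099816, -0.00267954,  0.00137974,  0.00060634,
       -0.0022413 ]), 'joint_efforts': array([-3.25058090e-05, -3.94903135e+01, -3.71362281e+01, -9.03575506e-05,
        3.91333466e-03, -1.38245281e-05]), 'tool_pos': array([ 0.15686105, -0.60445127,  0.24419873]), 'tool_rot': array([-9.23292308e-04,  9.91955663e-01,  1.26582427e-01, -1.46838190e-05]), 'contact_force': array([ 0.20603317,  0.32849411, -0.48684747]), 'ft_torque': array([ 0.06594461, -0.01356057, -0.01842935]), 'grasp_force': 0.0, 'gripper_width': 1.0009297297286257}
```

View pics/side0.png

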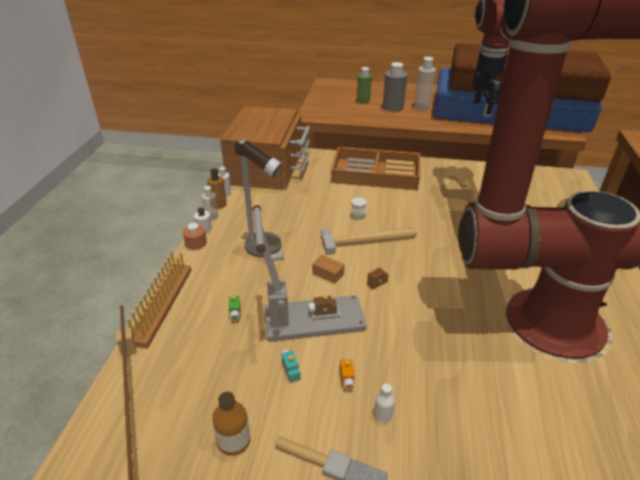

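View pics/top0.png

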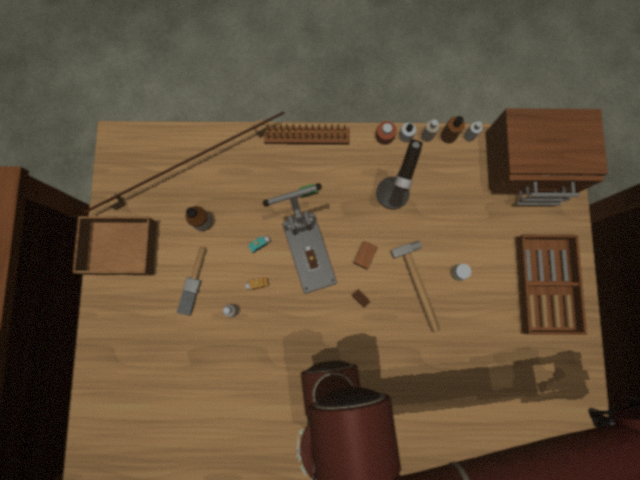

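The side view shows the press at about (315,315), with the frog in its nest at (323,307) and the lever standing at (265,240). The camera head is at (260,158), with its lens at about (272,167). In the top view the press plate is at (310,255), the frog at (311,258), the lever bar runs from (267,203) to (318,187), and the camera runs from (415,148) to (400,190) above its foot at (393,193).

Run:
```python
import numpy as np,cv2
D={n:np.load(n+"0.npz") for n in("side","top")}
def box(n,u0,u1,v0,v1,z0,z1):
    W=D[n]["W"][v0:v1,u0:u1]; p=D[n]["px"][v0:v1,u0:u1].reshape(-1,3); w=W.reshape(-1,3)
    m=(w[:,2]>z0)&(w[:,2]<z1); return w[m],p[m]
def rect(w):
    (c,s,a)=cv2.minAreaRect((w[:,:2]*1000).astype(np.float32)); return np.round(c,1),np.round(s,1),round(a,1)
for n,b in(("top",(275,345,210,300)),("side",(260,370,290,340))):
    w,p=box(n,*b,.013,.026); print(n,"plate",len(w),rect(w),w[:,2].mean())
    w,p=box(n,*b,.05,.08);print("   high",len(w),np.median(w,0),w.min(0),w.max(0))
w,p=box("top",260,330,175,215,.255,.30);print("bar",len(w),rect(w),np.median(w,0),w[:,2].max())
w,p=box("side",245,275,200,260,.255,.30);print("bar side",len(w),rect(w) if len(w)>3 else 0,w.max(0) if len(w) else 0)
for n,b in(("top",(370,430,130,215)),("side",(230,290,135,180))):
    w,p=box(n,*b,.2,.36); c=w.mean(0); _,s,V=np.linalg.svd(w-c); d=V[0]*np.sign(V[0][2]); print(n,"cam",len(w),c,d,"pitch",np.degrees(np.arcsin(d[2])),"yaw",np.degrees(np.arctan2(d[1],d[0])),w.min(0),w.max(0))
for n,b in(("top",(370,415,170,215)),("side",(240,285,225,255))):
    w,p=box(n,*b,.004,.03); print(n,"foot",len(w),w.mean(0),rect(w))
print(D["top"]["W"][300,300],D["side"]["W"][400,300])
v=[]
for n,(u0,u1,v0,v1) in(("top",(375,430,135,215)),("side",(230,290,135,180))):
    v.append(cv2.resize(D[n]["px"][v0:v1,u0:u1,::-1],(390,390*(v1-v0)//(u1-u0)) ,interpolation=2))
for n,(u0,u1,v0,v1) in(("top",(280,345,215,295)),("side",(260,370,280,340))):
    v.append(cv2.resize(D[n]["px"][v0:v1,u0:u1,::-1],(390,390*(v1-v0)//(u1-u0)),interpolation=2))
c=np.zeros((600,800,3),np.uint8)
for i,x in enumerate(v):
    x=cv2.resize(x,None,fx=min(1,298/x.shape[0]),fy=min(1,298/x.shape[0])); r,q=(i//2)*300,(i%2)*400; c[r:r+x.shape[0],q:q+x.shape[1]]=x
cv2.imwrite("pics/c1.png",c)
```

```text
top plate 1981 (array([537.3,  87.7]), array([219.8,  99.8]), 18.2) 0.0195989395454674
   high 170 [0.52184344 0.08313753 0.06153124] [0.48730991 0.06368409 0.05008672] [0.62982115 0.13187665 0.07942711]
side plate 2358 (array([539.6,  90.8]), array([220.6, 104.1]), 18.3) 0.019765533639168716
   high 433 [0.54078203 0.09653288 0.06148156] [0.49392502 0.06497053 0.05000708] [0.64150045 0.15086932 0.07976601]
bar 392 (array([638.1, 120.7]), array([ 17.7, 145.8]), 18.3) [0.63643396 0.12134846 0.27703996] 0.2851702397956798
bar side 381 (array([640.4, 126.3]), array([ 18.5, 142. ]), 18.5) [0.67013464 0.19504509 0.28232573]
top cam 744 [ 0.71058968 -0.15658994  0.28130567] [ 0.88645801 -0.26789763  0.3773898 ] pitch 22.172094145803843 yaw -16.81541015257684 [ 0.65506717 -0.18728917  0.24663919] [ 0.77044872 -0.12735455  0.30564485]
side cam 915 [ 0.72152355 -0.1485118   0.26862656] [ 0.94391188 -0.29403943  0.15023709] pitch 8.640666454047809 yaw -17.302413637726684 [ 0.65881789 -0.17968785  0.20055669] [ 0.77526591 -0.12178495  0.3045029 ]
top foot 770 [ 0.71363732 -0.15503871  0.01341588] (array([ 718.6, -156.9]), array([129.4, 125.3]), 88.0)
side foot 469 [ 0.72125733 -0.15373938  0.0138387 ] (array([ 733.3, -173. ]), array([110.2, 139.6]), 14.7)
[ 3.99653282e-01  1.12652682e-01 -2.99518799e-04] [ 0.53132465  0.30091394 -0.00139506]
```

View pics/c1.png

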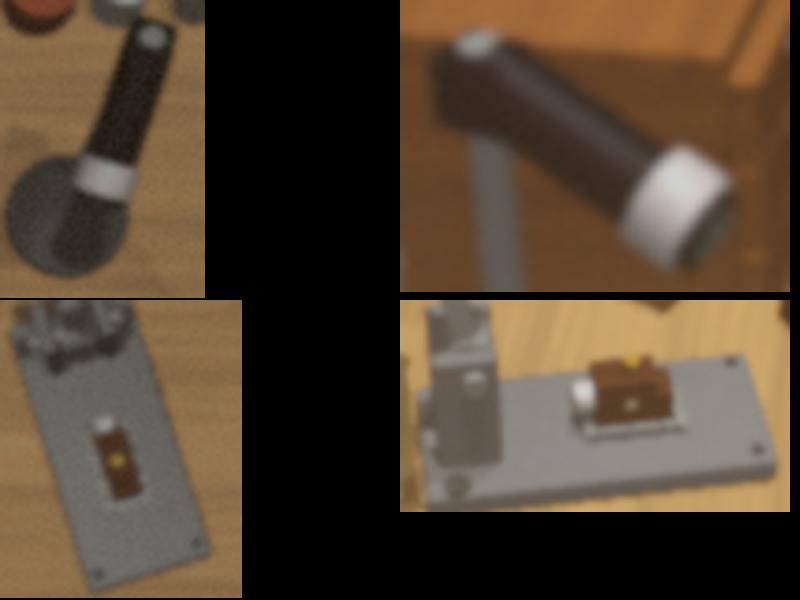

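The crops show the press with its frog (brass pin at about (115,460) in the lower left), and the camera with its white ring at the lens end. The press fit agrees with the plate size of 220 x 100 mm at yaw 18.2°, and the bar sits where the hinge geometry puts it. I'll refine the camera head first, then move.

Run:
```python
import numpy as np
from scipy.optimize import least_squares
for n,(u0,u1,v0,v1) in(("top",(370,430,130,215)),("side",(230,290,135,180))):
    d=np.load(n+"0.npz"); w=d["W"][v0:v1,u0:u1].reshape(-1,3); p=d["px"][v0:v1,u0:u1].reshape(-1,3).astype(int)
    ok=(w[:,2]>.2)&(w[:,2]<.36)&(w[:,0]<.8); br=p.min(1)>95
    a0=np.array([np.cos(-.3),np.sin(-.3),0])
    ring=ok&br&(w[:,0]<.71); body=ok&~br&(w[:,0]>.69)&(w[:,2]>.26)
    def ax(y): return np.array([np.cos(.4363)*np.cos(y),np.cos(.4363)*np.sin(y),np.sin(.4363)])
    def rad(q,W):
        e=W-np.array([.68,q[1],q[2]]); a=ax(q[0]); return np.linalg.norm(e-np.outer(e@a,a),axis=1)
    f=lambda q:np.r_[rad(q,w[ring])-.020,rad(q,w[body])-q[3]]
    r=least_squares(f,[-.3,-.145,.25,.016],loss="soft_l1",f_scale=.002); q=r.x; a=ax(q[0])
    P=np.array([.68,q[1],q[2]]); t=(w[ring]-P)@a; tb=(w[ok]-P)@a
    lo=np.percentile(t,[1,5,95,99]); L=P+lo[0]*a
    print(n,ring.sum(),body.sum(),"yaw",np.degrees(q[0]),"Rbody",q[3],"ring t",lo,"all",np.percentile(tb,[1,99]),"lens",L,"focus",L-.1*a,"med|r|",np.median(abs(f(q))))
```

```text
top 115 501 yaw -16.73700387421403 Rbody 0.016247069361268348 ring t [-0.01207722 -0.01100554  0.00724305  0.00795043] all [-0.01729821  0.10079563] lens [ 0.66951786 -0.14509415  0.2473515 ] focus [ 0.58272519 -0.11899399  0.20509261] med|r| 0.0012936962053813877
side 156 506 yaw -17.900796680384044 Rbody 0.01810880245217835 ring t [-0.00978581 -0.00875316  0.01230556  0.0147717 ] all [-0.0154626   0.10218271] lens [ 0.67156027 -0.14296517  0.24596714] focus [ 0.58531561 -0.11510758  0.20370824] med|r| 0.0014070333427115642
```

Request:
servo_tool(
  deltas=[
    [[100,0.0196,0.0317,0.00375,3.9],[100,0.0196,0.0317,0.00375,3.9],[100,0.0196,0.0317,0.00375,3.9],[100,0.0196,0.0317,0.00375,3.9],[100,0.0196,0.0317,0.00375,3.9],[100,0.0196,0.0317,0.00375,3.9],[100,0.0196,0.0317,0.00375,3.9],[100,0.0196,0.0317,0.00375,3.9]],
  ],
)

```text
time: 0.9
tool_pos: [0.3141, -0.3498, 0.2749]
tool_rot: [-0.0, 0.921, 0.39, 0.0]
contact_force: [0.5, 0.5, -0.5]
gripper_width: 0.997
grasp_force: 0.0
```

Request:
servo_tool(
  deltas=[
    [[100,0.0196,0.0317,0.00375,3.9],[100,0.0196,0.0317,0.00375,3.9],[100,0.0196,0.0317,0.00375,3.9],[100,0.0196,0.0317,0.00375,3.9],[100,0.0196,0.0317,0.00375,3.9],[100,0.0196,0.0317,0.00375,3.9],[100,0.0196,0.0317,0.00375,3.9],[100,0.0196,0.0317,0.00375,3.9]],
  ],
)

```text
time: 1.7
tool_pos: [0.4709, -0.0962, 0.305]
tool_rot: [-0.0, 0.782, 0.623, -0.0]
contact_force: [0.1, -0.6, 0.5]
gripper_width: 0.998
grasp_force: 0.0
```

Request:
servo_tool(
  deltas=[
    [[100,0.0196,0.0317,0.00375,3.9],[100,0.0196,0.0317,0.00375,3.9],[100,0.0196,0.0317,0.00375,3.9],[100,0.0196,0.0317,0.00375,3.9],[100,0.0196,0.0317,0.00375,3.9],[100,0.0196,0.0317,0.00375,3.9],[100,0.0196,0.0317,0.00375,3.9],[100,0.0196,0.0317,0.00375,3.9]],
  ],
)

```text
time: 2.5
tool_pos: [0.6277, 0.1573, 0.3347]
tool_rot: [-0.0, 0.586, 0.811, -0.0]
contact_force: [0.3, -1.3, 0.7]
gripper_width: 0.999
grasp_force: 0.0
```

Request:
servo_tool(
  deltas=[
    [[100,0,0,-0.02,0],[100,0,0,-0.02,0],[100,0,0,-0.018,0],[100,0,0,-0.01,0],[50,0,0,0,0],[0,0,0,0,0],[0,0,0,0,0],[0,0,0,0,0]],
  ],
)

```text
time: 3.3
tool_pos: [0.6279, 0.1558, 0.2688]
tool_rot: [0.001, 0.587, 0.81, 0.001]
contact_force: [-0.5, -0.9, -0.3]
gripper_width: 0.328
grasp_force: 0.0
```

Run:
```python
from h import *
import numpy as np
s=manip.state(); print(s["tool_pos"],s["gripper_width"],s["grasp_force"],s["contact_force"])
# arc deltas: 16 rows, ease in/out, bar from angle 0 to 1.75
L=.18; a=np.radians(10)
th=1.75*np.sin(np.linspace(0,np.pi/2,17)) ; th=np.linspace(0,1.75,17)
x=L*np.sin(a-th); z=L*np.cos(a-th); c,sn=np.cos(np.radians(18.25)),np.sin(np.radians(18.25))
for d,e in zip(np.diff(x),np.diff(z)): print(round(d*c,4),round(d*sn,4),round(e,4))
```

```text
[0.62786189 0.15578836 0.2688401 ] 0.3283798939424312 0.0 [-0.48979972 -0.92275534 -0.25764523]
-0.0186 -0.0061 0.0024
-0.0187 -0.0062 0.0002
-0.0186 -0.0061 -0.0019
-0.0183 -0.006 -0.0041
-0.0178 -0.0059 -0.0061
-0.017 -0.0056 -0.0081
-0.0161 -0.0053 -0.0101
-0.0149 -0.0049 -0.0118
-0.0136 -0.0045 -0.0135
-0.0121 -0.004 -0.015
-0.0105 -0.0035 -0.0163
-0.0088 -0.0029 -0.0174
-0.0069 -0.0023 -0.0183
-0.005 -0.0016 -0.019
-0.003 -0.001 -0.0194
-0.0009 -0.0003 -0.0197
```

Request:
servo_tool(
  deltas=[
    [[0,0,0,0,0],[0,0,0,0,0],[0,0,0,0,0],[0,0,0,0,0],[0,0,0,0,0],[0,0,0,0,0],[0,-0.0093,-0.003,0.0012,0],[0,-0.0093,-0.003,0.0012,0]],
  ],
)

```text
time: 4.1
tool_pos: [0.61, 0.15, 0.2713]
tool_rot: [0.002, 0.587, 0.81, 0.002]
contact_force: [3.3, 0.3, 3.9]
gripper_width: 0.14
grasp_force: 58.8
```

Request:
servo_tool(
  deltas=[
    [[0,-0.0187,-0.0062,0.0002,0],[0,-0.0186,-0.0061,-0.0019,0],[0,-0.0183,-0.006,-0.0041,0],[0,-0.0178,-0.0059,-0.0061,0],[0,-0.017,-0.0056,-0.0081,0],[0,-0.0161,-0.0053,-0.0101,0],[0,-0.0149,-0.0049,-0.0118,0],[0,-0.0136,-0.0045,-0.0135,0]],
  ],
)

```text
time: 4.9
tool_pos: [0.4742, 0.1052, 0.2151]
tool_rot: [0.002, 0.587, 0.81, 0.001]
contact_force: [5.4, 0.5, 2.6]
gripper_width: 0.139
grasp_force: 62.0
```

Request:
servo_tool(
  deltas=[
    [[0,-0.0121,-0.004,-0.015,0],[0,-0.0105,-0.0035,-0.0163,0],[0,-0.0088,-0.0029,-0.0174,0],[0,-0.0069,-0.0023,-0.0183,0],[0,-0.005,-0.0016,-0.019,0],[0,-0.003,-0.001,-0.0194,0],[0,0,0,-0.0145,0],[0,0,0,-0.004,0]],
  ],
)

```text
time: 5.7
tool_pos: [0.4273, 0.0898, 0.0901]
tool_rot: [0.0, 0.587, 0.81, -0.0]
contact_force: [-1.2, -1.0, 10.3]
gripper_width: 0.135
grasp_force: 67.7
```

Request:
servo_tool(
  deltas=[
    [[0,0,0,-0.003,0],[0,0,0,-0.002,0],[0,0,0,-0.001,0],[0,0,0,0,0],[0,0,0,0,0],[0,0,0,0,0],[0,0,0,0,0],[0,0,0,0,0]],
  ],
)

```text
time: 6.5
tool_pos: [0.4274, 0.0898, 0.0877]
tool_rot: [-0.001, 0.587, 0.81, -0.001]
contact_force: [-12.3, -1.8, 24.8]
gripper_width: 0.137
grasp_force: 69.2
```

Run:
```python
from h import *
s=manip.state(); print(s["tool_pos"],s["contact_force"])
f=grab("side");W=pts(f); p=f["pixels"][250:350,230:380]; cv2.imwrite("pics/lev.png",cv2.resize(p[...,::-1],(750,500),interpolation=2))
w=W[230:330,230:380].reshape(-1,3);m=(w[:,2]>.08)&(w[:,2]<.13)&(w[:,0]>.38)&(w[:,0]<.6)&(w[:,1]<.12);print(m.sum(),np.percentile(w[m,2],[5,50,95]))
```

```text
[0.42740019 0.08979818 0.0876891 ] [-12.28230829  -1.7768894   24.82540439]
1002 [0.08769789 0.10100098 0.12694154]
```

View pics/lev.png

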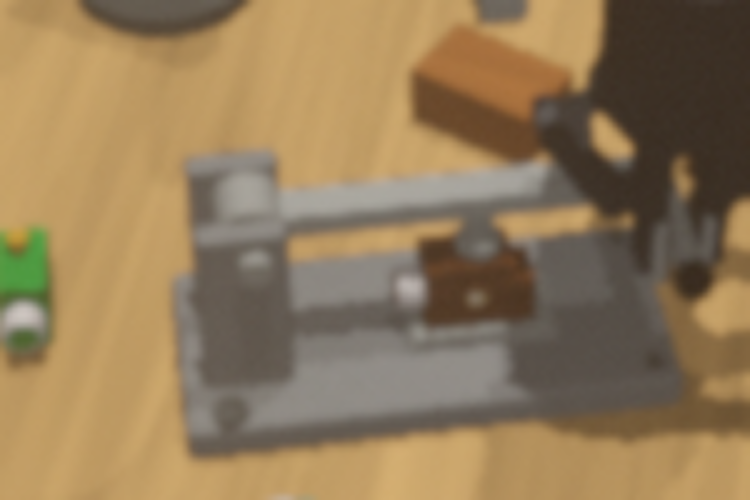

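The lever is level with its foot on the pin at (478,237), and the force rise to 25 N shows it has reached the stop. Now I bring it back along the same arc.

Request:
servo_tool(
  deltas=[
    [[0,0,0,0.005,0],[0,0,0,0.0197,0],[0,0.003,0.001,0.0194,0],[0,0.005,0.0016,0.019,0],[0,0.0069,0.0023,0.0183,0],[0,0.0088,0.0029,0.0174,0],[0,0.0105,0.0035,0.0163,0],[0,0.0121,0.004,0.015,0]],
  ],
)

```text
time: 7.35
tool_pos: [0.4751, 0.1056, 0.2126]
tool_rot: [0.001, 0.587, 0.81, 0.001]
contact_force: [11.4, 1.6, -9.3]
gripper_width: 0.14
grasp_force: 66.8
```

Request:
servo_tool(
  deltas=[
    [[0,0.0136,0.0045,0.0135,0],[0,0.0149,0.0049,0.0118,0],[0,0.0161,0.0053,0.0101,0],[0,0.017,0.0056,0.0081,0],[0,0.0178,0.0059,0.0061,0],[0,0.0183,0.006,0.0041,0],[0,0.0186,0.0061,0.0019,0],[0,0.0187,0.0062,-0.0002,0]],
  ],
)

```text
time: 8.15
tool_pos: [0.6083, 0.1496, 0.2696]
tool_rot: [-0.001, 0.587, 0.81, -0.002]
contact_force: [0.3, -0.8, 2.7]
gripper_width: 0.142
grasp_force: 64.1
```

Request:
servo_tool(
  deltas=[
    [[0,0.014,0.0046,-0.0018,0],[0,0,0,0,0],[40,0,0,0,0],[70,0,0,0,0],[80,0,0,0.01,0],[80,0,0,0.03,0],[80,0,0,0.03,0],[80,-0.02,-0.0066,0.03,0]],
  ],
)

```text
time: 8.95
tool_pos: [0.6027, 0.1478, 0.3691]
tool_rot: [-0.0, 0.587, 0.81, -0.0]
contact_force: [0.5, -0.0, 0.1]
gripper_width: 0.8
grasp_force: 0.0
```

Request:
servo_tool(
  deltas=[
    [[80,-0.0074,-0.0056,0,-7.5],[80,-0.0074,-0.0056,0,-7.5],[80,-0.0074,-0.0056,0,-7.5],[80,-0.0074,-0.0056,0,-7.5],[80,-0.0074,-0.0056,-0.02,-7.5],[80,-0.0074,-0.0056,-0.02,-7.5],[80,-0.0074,-0.0056,-0.02,-7.5],[80,-0.0074,-0.0056,-0.02,-7.5]],
  ],
)

```text
time: 9.75
tool_pos: [0.5427, 0.1028, 0.2881]
tool_rot: [0.0, 0.914, 0.405, 0.0]
contact_force: [0.6, -0.7, -0.1]
gripper_width: 0.801
grasp_force: 0.0
```

Request:
servo_tool(
  deltas=[
    [[80,-0.0074,-0.0056,-0.02,-7.5],[80,-0.0074,-0.0056,-0.02,-7.5],[80,-0.0074,-0.0056,-0.02,-7.5],[80,-0.0074,-0.0056,-0.02,-7.5],[80,0,0,-0.02,0],[80,0,0,-0.02,0],[80,0,0,-0.01,0],[80,0,0,0,0]],
  ],
)

```text
time: 10.55
tool_pos: [0.5127, 0.0806, 0.1568]
tool_rot: [-0.0, 0.987, 0.158, -0.002]
contact_force: [-0.4, 0.1, 0.9]
gripper_width: 0.802
grasp_force: 0.0
```

Run:
```python
from h import *
print(manip.state()["tool_pos"],manip.state()["tool_rot"])
c,s=np.cos(np.radians(18.25)),np.sin(np.radians(18.25))
def pf(w,o): e=w-o; return np.stack([e[:,0]*c+e[:,1]*s,-e[:,0]*s+e[:,1]*c,w[:,2]],1)
f=grab("side"); cv2.imwrite("pics/pin.png",cv2.resize(f["pixels"][180:350,220:400,::-1],(635,600),interpolation=2))
S=(pts(f),f["pixels"]); d=np.load("top0.npz"); T=(d["W"],d["px"])
for n,(W,p),o in(("side",S,[.539,.0888,0]),("top",T,[.5373,.0877,0])):
    q=pf(W.reshape(-1,3),np.array(o)); px=p.reshape(-1,3).astype(int)
    m=(abs(q[:,0]+25e-3)<.05)&(abs(q[:,1])<.025)&(q[:,2]>.030)&(q[:,2]<.08)&(px[:,0]-px[:,2]>25)
    print(n,m.sum(),q[m].min(0).round(4),q[m].max(0).round(4))
    y=m&(px[:,1]-px[:,2]>50)&(px[:,0]>120); print(" pin",y.sum(),q[y].mean(0) if y.any() else 0)
```

```text
[0.51269368 0.08059287 0.15678777] [-2.27005132e-04  9.87496693e-01  1.57632225e-01 -1.52037115e-03]
side 364 [-0.048  -0.014   0.0303] [0.0021 0.016  0.0668]
 pin 0 0
top 125 [-0.0489 -0.0102  0.0443] [-0.0014  0.0109  0.074 ]
 pin 0 0
```

View pics/pin.png

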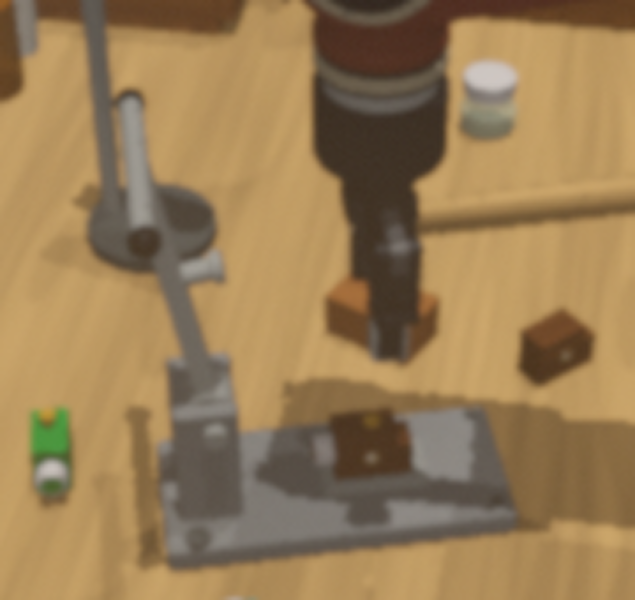

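The frog is in the nest at (370,443) with its brass pin low at (372,420), and the lever is back up at rest. Now I descend and grip the frog.

Request:
servo_tool(
  deltas=[
    [[80,0.002,0,-0.03,0],[80,0,0,-0.03,0],[80,0,0,-0.025,0],[80,0,0,-0.015,0],[80,0,0,-0.0105,0],[50,0,0,0,0],[20,0,0,0,0],[0,0,0,0,0]],
  ],
)

```text
time: 11.4
tool_pos: [0.5171, 0.0807, 0.0492]
tool_rot: [0.0, 0.987, 0.158, 0.001]
contact_force: [0.1, 0.4, -0.0]
gripper_width: 0.294
grasp_force: 0.4
```

Request:
servo_tool(
  deltas=[
    [[0,0,0,0,0],[0,0,0,0,0],[0,0,0,0,0],[0,0,0,0,0],[0,0,0,0.005,0],[0,0,0,0.01,0],[0,0,0,0.015,0],[0,0,0,0.02,0]],
  ],
)

```text
time: 12.2
tool_pos: [0.5151, 0.0806, 0.098]
tool_rot: [-0.0, 0.987, 0.158, -0.001]
contact_force: [0.5, -0.6, -1.0]
gripper_width: 0.272
grasp_force: 59.3
```

Request:
servo_tool(
  deltas=[
    [[0,-0.02,-0.0066,0,0],[0,-0.02,-0.0066,0,0],[0,-0.02,-0.0066,0,0],[0,-0.02,-0.0066,0,0],[0,-0.02,-0.0066,0,0],[0,-0.0006,0,-0.02,0],[0,0,0,-0.02,0],[0,0,0,-0.009,0]],
  ],
)

```text
time: 13.0
tool_pos: [0.4144, 0.0476, 0.0479]
tool_rot: [-0.0, 0.988, 0.158, -0.001]
contact_force: [-0.9, -0.8, -1.5]
gripper_width: 0.272
grasp_force: 59.3
```

```bash
cat >> h.py <<'E'
c,s=np.cos(np.radians(18.25)),np.sin(np.radians(18.25))
def topress(w):
    e=np.asarray(w)-np.array([.538,.0883,0]); return np.stack([e[...,0]*c+e[...,1]*s,-e[...,0]*s+e[...,1]*c,e[...,2]],-1)
E
python3 - <<'E'
from h import *
st=manip.state(); print(topress(st["tool_pos"]),st["contact_force"],st["time"])
f=grab("side"); cv2.imwrite("pics/t1.png",cv2.resize(f["pixels"][270:350,290:400,::-1],(770,560),interpolation=2))
E
```

```text
[-1.30118897e-01  8.69322562e-05  4.79395241e-02] [-0.94881428 -0.82944085 -1.48373392] 13.0
```

View pics/t1.png

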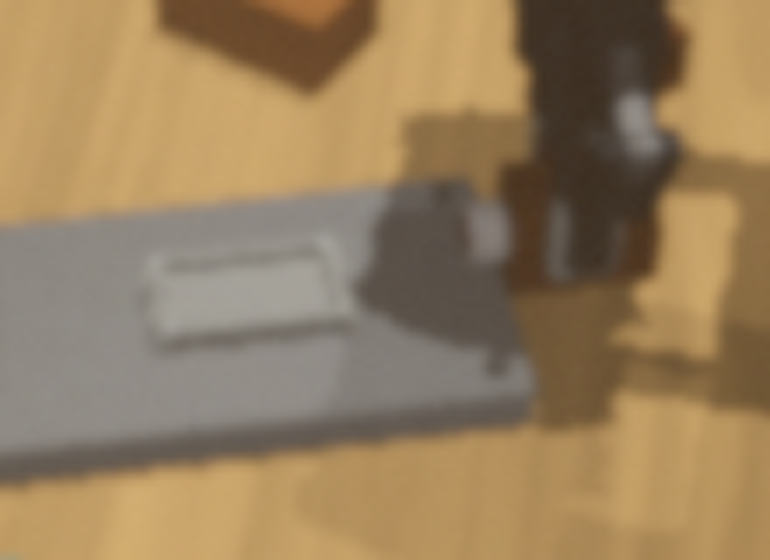

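The frog hangs level at (580,240) with its front lower edge just over the plate's end. I'll tilt it in the grip against that edge, watching the force.

Request:
servo_tool(
  deltas=[
    [[0,0.0019,0.0006,-0.0025,0],[0,0,0,-0.0025,0],[0,-0.0011,-0.0003,-0.0009,0],[0,-0.0011,-0.0004,-0.0008,0],[0,-0.001,-0.0003,-0.0009,0],[0,-0.001,-0.0004,-0.0009,0],[0,0,0,0,0],[0,0,0,0,0]],
  ],
)

```text
time: 13.85
tool_pos: [0.4181, 0.048, 0.045]
tool_rot: [-0.001, 0.988, 0.157, 0.005]
contact_force: [-0.4, 6.7, 12.5]
gripper_width: 0.267
grasp_force: 61.1
```

Request:
servo_tool(
  deltas=[
    [[0,-0.0019,-0.0006,-0.002,0],[0,-0.0016,-0.0005,-0.0022,0],[0,-0.0015,-0.0005,-0.0023,0],[0,0,0,-0.001,0],[0,0,0,0,0],[0,0,0,0,0],[0,0,0,0,0],[0,0,0,0,0]],
  ],
)

```text
time: 14.65
tool_pos: [0.4155, 0.047, 0.0414]
tool_rot: [-0.001, 0.987, 0.158, 0.007]
contact_force: [-9.4, 9.0, 35.1]
gripper_width: 0.271
grasp_force: 67.3
```

Run:
```python
from h import *
st=manip.state(); print(topress(st["tool_pos"]),st["tool_rot"],st["contact_force"],st["ft_torque"],st["time"])
f=grab("side"); cv2.imwrite("pics/t2.png",cv2.resize(f["pixels"][270:350,290:400,::-1],(770,560),interpolation=2))
```

```text
[-0.12924427 -0.00083598  0.04141091] [-0.0012794   0.98747654  0.15760296  0.00705331] [-9.38645452  8.98252595 35.06260172] [1.89178296 0.79664402 0.23355303] 14.65
```

View pics/t2.png

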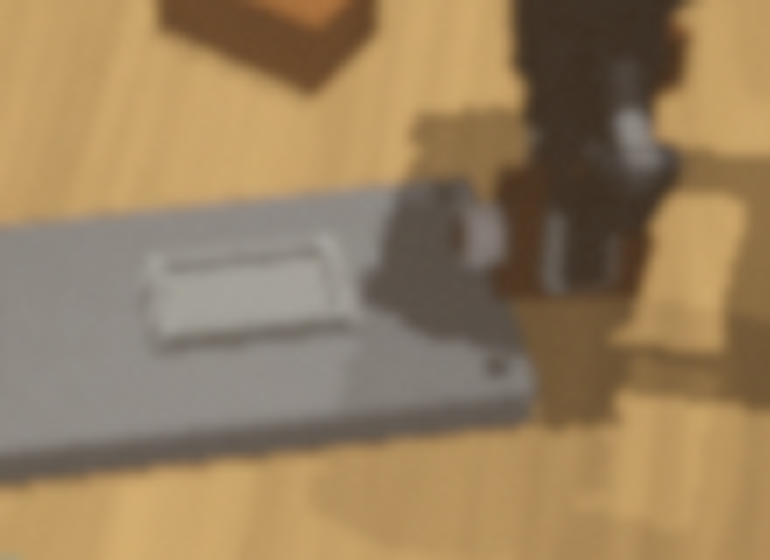

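Pushing to 35 N hardly turns it in the grip. I'll unload, loosen the fingers slightly so the frog tips over the plate edge by its own weight, then regrip it tilted.

Request:
servo_tool(
  deltas=[
    [[0,0.003,0.001,0.005,0],[0,0.0027,0.0009,0.0045,0],[0,0,0,0,0],[28,0,0,0,0],[30,0,0,0,0],[32,0,0,0,0],[34,0,0,0,0],[34,0,0,0,0]],
  ],
)

```text
time: 15.5
tool_pos: [0.4135, 0.0471, 0.0419]
tool_rot: [-0.0, 0.988, 0.158, -0.0]
contact_force: [-0.0, 0.1, 0.2]
gripper_width: 0.342
grasp_force: 0.0
```

Run:
```python
from h import *
st=manip.state(); print(topress(st["tool_pos"]),st["gripper_width"],st["contact_force"],st["time"])
f=grab("side"); cv2.imwrite("pics/t3.png",cv2.resize(f["pixels"][270:350,290:400,::-1],(770,560),interpolation=2))
```

```text
[-0.13112906 -0.00015247  0.04186326] 0.3422331660703696 [-0.00150159  0.05444898  0.17922076] 15.5
```

View pics/t3.png

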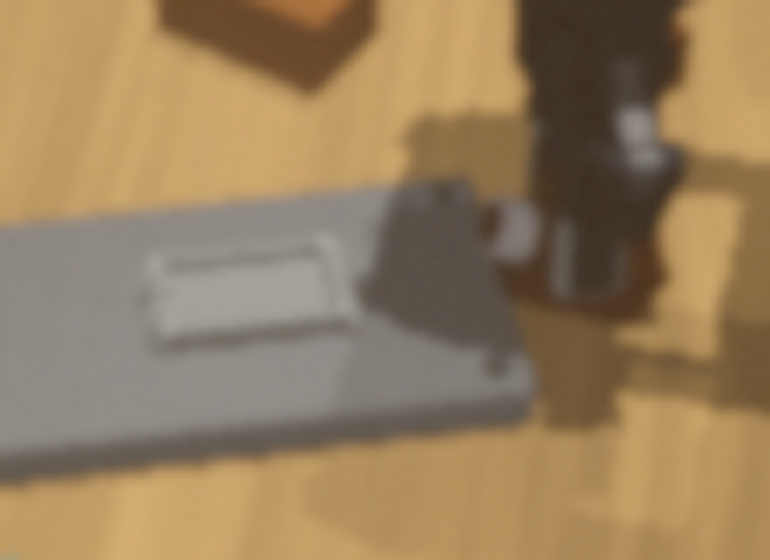

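The frog now leans on the plate edge, ferrule up at (515,230) and rear down at (640,315). I'll regrip it a little lower.

Request:
servo_tool(
  deltas=[
    [[34,-0.002,-0.0006,-0.004,0],[34,-0.002,-0.0006,-0.004,0],[34,0,0,0,0],[24,0,0,0,0],[10,0,0,0,0],[0,0,0,0,0],[0,0,0,0,0],[0,0,0,0,0]],
  ],
)

```text
time: 16.35
tool_pos: [0.4098, 0.0459, 0.0341]
tool_rot: [-0.0, 0.987, 0.158, 0.0]
contact_force: [0.6, -0.4, -0.5]
gripper_width: 0.274
grasp_force: 60.5
```

Request:
servo_tool(
  deltas=[
    [[0,0,0,0.005,0],[0,0,0,0.015,0],[0,0,0,0.03,0],[0,0,0,0.04,0],[0,0,0,0.04,0],[0,0,0,0.02,0],[0,0,0,0,0],[0,0,0,0,0]],
  ],
)

```text
time: 17.15
tool_pos: [0.4095, 0.046, 0.1837]
tool_rot: [-0.0, 0.987, 0.158, 0.0]
contact_force: [-0.3, -0.6, -1.1]
gripper_width: 0.27
grasp_force: 60.5
```

Run:
```python
from h import *
st=manip.state(); print(st["tool_pos"],topress(st["tool_pos"]),st["gripper_width"],st["contact_force"],st["time"])
f=grab("side");W=pts(f); q=W-st["tool_pos"]; q=np.stack([q[...,0]*c+q[...,1]*s,-q[...,0]*s+q[...,1]*c,q[...,2]],-1)
m=(np.abs(q[...,0])<.08)&(np.abs(q[...,1])<.03)&(np.abs(q[...,2])<.05)
v,u=np.where(m); print(u.min(),u.max(),v.min(),v.max())
uc,vc=int(u.mean()),int(v.mean())
np.savez("held.npz",q=q,px=f["pixels"],R=f["R"],t=f["t"])
cv2.imwrite("pics/t4.png",cv2.resize(f["pixels"][vc-30:vc+30,uc-40:uc+40,::-1],(800,600),interpolation=2)); print(uc,vc)
```

```text
[0.40953501 0.0459589  0.1837436 ] [-1.35262791e-01  1.92783299e-05  1.83743599e-01] 0.2698538662143924 [-0.31477584 -0.5996798  -1.10912891] 17.15
361 391 230 266
375 252
```

View pics/t4.png

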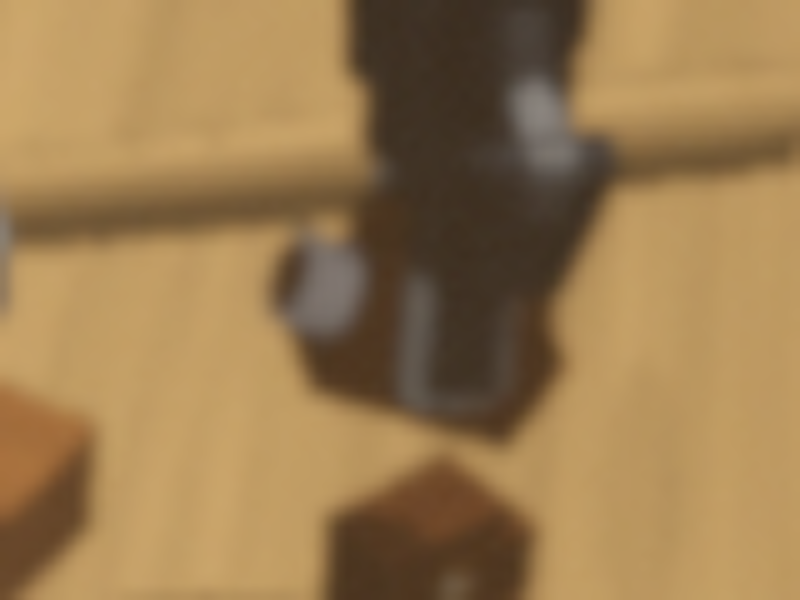

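The frog is held tilted, with its lower edge running from (310,385) to (500,438) and the ferrule at (325,290), upper left. I'll measure the tilt by casting the lower edge onto the frog's near side plane.

```bash
cat >> h.py <<'E'
def edge(f,tcp,yaw,ucols,v0,v1,off=.012,show=False):
    """lowest dark->light crossing per column, cast on the plane across=+off from tcp; returns tool-frame (x along yaw, z) points"""
    g=cv2.GaussianBlur(f["pixels"][...,0].astype(np.float32),(1,1),0); cy,sy=np.cos(yaw),np.sin(yaw)
    nrm=np.array([-sy,cy,0]); C=-f["R"].T@f["t"]; out=[]
    for u in ucols:
        col=g[v0:v1,u]; th=(col.min()+col[-1])/2 if False else 125
        k=[i for i in range(len(col)-1) if col[i]<th<=col[i+1]]
        if not k: continue
        i=k[0]; v=v0+i+(th-col[i])/(col[i+1]-col[i])
        d=f["R"].T@np.array([(u-f["cx"])/f["fx"],(v-f["cy"])/f["fy"],1]); P=C+d*((tcp+off*nrm-C)@nrm)/(d@nrm)
        e=P-tcp; out.append([u,v,e[0]*cy+e[1]*sy,e[2]])
    return np.array(out)
E
python3 - <<'E'
from h import *
st=manip.state(); f=grab("side"); R=f["pixels"][...,0]
print(R[246:272,362:390:2])
o=edge(f,st["tool_pos"],np.radians(18.2),range(364,389),252,270); print(o.round(4))
E
```

```text
[[181 146 143 154 107  75  73  67  65  62  63  63  62  63]
 [175 116 118 131 103  76  74  67  64  63  63  64  63  63]
 [162  94 112 124 110  81  76  70  65  64  63  64  64  64]
 [146  86 114 126 117  83  76  77  69  63  64  65  66  63]
 [134  84 116 127 118  83  78  87  77  65  65  65  66  64]
 [130  89 119 127 118  82  78  91  82  65  64  66  66  65]
 [135  99 122 126 115  83  79  93  84  65  64  65  73  72]
 [147 111 121 123 106  79  80  94  83  65  63  66  80  77]
 [167 119 116 118  95  79  80  95  82  64  64  68  83  80]
 [182 128 105 105  86  79  79  96  82  66  65  68  82  80]
 [189 142  91  87  80  77  80  96  79  65  65  69  81  78]
 [191 156  87  77  79  78  80  95  78  65  65  70  80  77]
 [191 167  92  78  78  78  82  96  77  65  65  71  82  79]
 [191 178 105  79  79  79  83  96  75  65  65  72  81  78]
 [192 186 125  85  80  79  83  97  75  67  65  74  81  78]
 [192 190 151 109  88  81  84  96  78  70  71  77  81  84]
 [192 193 175 149 123  99  91  96  83  79  78  82  80  99]
 [193 194 188 178 161 137 120 105  91  83  83  82  81 123]
 [193 194 193 189 181 170 159 139 108 
[... 1210 characters left out ...]
000e+02  2.640286e+02  6.600000e-03 -2.210000e-02]
 [ 3.780000e+02  2.645000e+02  4.300000e-03 -2.370000e-02]
 [ 3.790000e+02  2.648788e+02  2.100000e-03 -2.500000e-02]
 [ 3.800000e+02  2.652414e+02 -2.000000e-04 -2.630000e-02]
 [ 3.810000e+02  2.654706e+02 -2.400000e-03 -2.720000e-02]
 [ 3.820000e+02  2.656667e+02 -4.600000e-03 -2.800000e-02]
 [ 3.830000e+02  2.659706e+02 -6.900000e-03 -2.910000e-02]
 [ 3.840000e+02  2.662222e+02 -9.100000e-03 -3.010000e-02]
 [ 3.850000e+02  2.662632e+02 -1.130000e-02 -3.050000e-02]
 [ 3.860000e+02  2.656429e+02 -1.330000e-02 -2.910000e-02]
 [ 3.870000e+02  2.643750e+02 -1.520000e-02 -2.580000e-02]
 [ 3.880000e+02  2.630800e+02 -1.710000e-02 -2.250000e-02]]
```

Tilt is about 26° at coarse resolution. I'll carry it closer to the side camera for a better reading of the tilt and of the ferrule's place in the grip.

Request:
servo_tool(
  deltas=[
    [[0,0.0025,0.0284,0.0216,0],[0,0.0025,0.0284,0.0216,0],[0,0.0025,0.0284,0.0216,0],[0,0.0025,0.0284,0.0216,0],[0,0.0025,0.0284,0.0216,0],[0,0.0025,0.0284,0.0216,0],[0,0.0025,0.0284,0.0216,0],[0,0.0025,0.0284,0.0216,0]],
  ],
)

```text
time: 18.05
tool_pos: [0.4292, 0.2742, 0.355]
tool_rot: [0.001, 0.987, 0.158, -0.002]
contact_force: [0.6, -0.5, -0.7]
gripper_width: 0.272
grasp_force: 60.5
```

Request:
servo_tool(
  deltas=[
    [[0,0.0025,0.0284,0.0216,0],[0,0.0025,0.0284,0.0216,0],[0,0.0025,0.0284,0.0216,0],[0,0.0025,0.0284,0.0216,0],[0,0.0025,0.0284,0.0216,0],[0,0.0025,0.0284,0.0216,0],[0,0,0,0,0],[0,0,0,0,0]],
  ],
)

```text
time: 18.85
tool_pos: [0.4449, 0.4438, 0.484]
tool_rot: [0.001, 0.987, 0.158, -0.002]
contact_force: [0.1, 0.4, -1.0]
gripper_width: 0.273
grasp_force: 60.6
```

Run:
```python
from h import *
st=manip.state(); print(st["tool_pos"],st["tool_rot"],st["time"])
f=grab("side"); p=f["R"]@st["tool_pos"]+f["t"]; u,v=int(p[0]/p[2]*f["fx"]+f["cx"]),int(p[1]/p[2]*f["fy"]+f["cy"]); print(u,v,p)
np.savez("close.npz",px=f["pixels"],z=f["z_map"],R=f["R"],t=f["t"],k=[f["fx"],f["fy"],f["cx"],f["cy"]],tcp=st["tool_pos"])
u0,v0=max(0,u-80),max(0,v-60)
print(u0,v0); cv2.imwrite("pics/t5.png",cv2.resize(f["pixels"][v0:v0+120,u0:u0+160,::-1],(800,600),interpolation=2))
```

```text
[0.44485328 0.4437972  0.48398195] [ 0.00108662  0.98744249  0.15796742 -0.00156609] 18.85
343 257 [0.03317448 0.01530375 0.55348222]
263 197
```

View pics/t5.png

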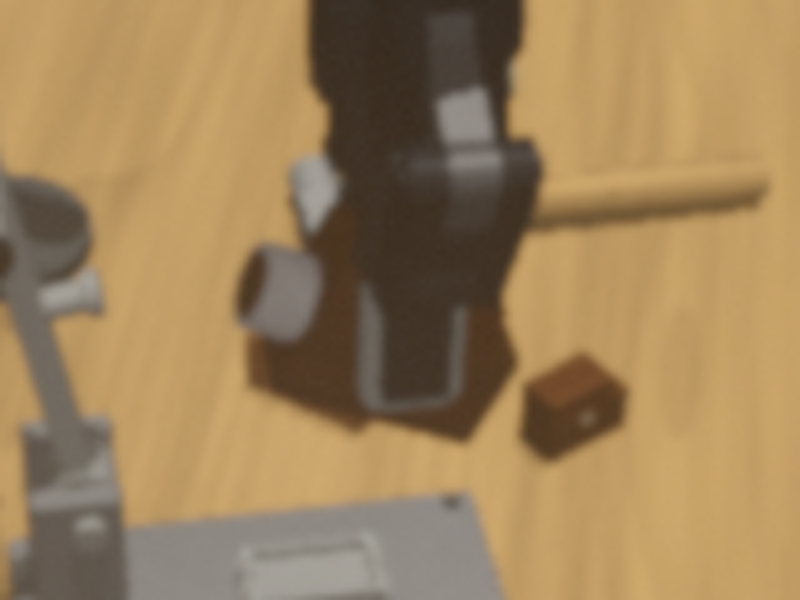

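Run:
```python
import numpy as np,cv2
d=np.load("close.npz"); R,t,k,tcp=d["R"],d["t"],d["k"],d["tcp"]; yaw=np.radians(18.2); cy,sy=np.cos(yaw),np.sin(yaw)
z=d["z"].astype(float); v,u=np.mgrid[:480,:640]; P=np.stack([(u-k[2])/k[0]*z,(v-k[3])/k[1]*z,z],-1); W=(P-t)@R-tcp
q=np.stack([W[...,0]*cy+W[...,1]*sy,-W[...,0]*sy+W[...,1]*cy,W[...,2]],-1)
m=(z>0)&(abs(q[...,0])<.08)&(abs(q[...,1])<.04)&(abs(q[...,2])<.06)
C=-R.T@t; n=np.array([-sy,cy,0])
def cast(u,v,off=.012):
    dd=np.array([(u-k[2])/k[0],(v-k[3])/k[1],1])@R; e=C+dd*((tcp+off*n-C)@n)/(dd@n)-tcp; return [e[0]*cy+e[1]*sy,e[2]]
bot=[];
for uu in range(312,372):
    vv=np.where(m[:,uu])[0]
    if len(vv): bot.append((uu,vv.max()+.5,*cast(uu,vv.max()+.5)))
bot=np.array(bot); print(bot[:, [0,1]].astype(int).tolist()); 
b=bot[(bot[:,0]>=320)&(bot[:,0]<=354)]; f=np.polyfit(b[:,2],b[:,3],1); res=b[:,3]-np.polyval(f,b[:,2]); print("bottom tilt",np.degrees(np.arctan(f[0])),f[1],res.std(),abs(res).max())
rr=[]
for vv in range(270,284):
    uu=np.where(m[vv])[0]; rr.append((uu.max()+.5,vv,*cast(uu.max()+.5,vv)))
rr=np.array(rr); g=np.polyfit(rr[:,3],rr[:,2],1); print(rr.round(4)[:, :].tolist()); print("rear tilt",np.degrees(np.arctan(-g[0])),g)
# corner
zc=(f[0]*g[1]+f[1])/(1-f[0]*g[0]); print("rear corner",g[0]*zc+g[1],zc)
# side-face plane depth & ferrule
px=d["px"].astype(int); fer=m&(px.min(2)>75)&(u<330)&(v>240)&(v<270); w=q[fer]; print("ferrule",len(w),w.min(0),w.max(0),w.mean(0))
br=m&(px[...,0]<110)&(px[...,0]-px[...,2]>25)&(u>310); print("side y",np.median(q[br],0))
```

```text
[[312, 262], [313, 263], [314, 263], [315, 267], [316, 271], [317, 275], [318, 275], [319, 276], [320, 276], [321, 276], [322, 276], [323, 277], [324, 277], [325, 277], [326, 277], [327, 278], [328, 278], [329, 278], [330, 279], [331, 279], [332, 279], [333, 279], [334, 280], [335, 280], [336, 280], [337, 280], [338, 281], [339, 281], [340, 281], [341, 281], [342, 282], [343, 282], [344, 282], [345, 283], [346, 283], [347, 283], [348, 283], [349, 284], [350, 284], [351, 284], [352, 284], [353, 285], [354, 285], [355, 285], [356, 285], [357, 284], [358, 282], [359, 281], [360, 279], [361, 278], [362, 276], [363, 275], [364, 273], [365, 272], [366, 270]]
bottom tilt 25.820667803714027 -0.027569735407334976 0.0004173230518084814 0.0007068457270412165
[[366.5, 270.0, -0.0238, -0.0114], [365.5, 271.0, -0.0227, -0.0127], [365.5, 272.0, -0.0228, -0.0142], [364.5, 273.0, -0.0217, -0.0155], [363.5, 274.0, -0.0207, -0.0169], [363.5, 275.0, -0.0208, -0.0184], [362.5, 276.0, -0.0197, -0.0197], [361.5, 277.0, -0.0187, -0.021], [361.5, 278.0, -0.0187, -0.0225], [360.5, 279.0, -0.0177, -0.0239], [359.5, 280.0, -0.0166, -0.0253], [359.5, 281.0, -0.0167, -0.0268], [358.5, 282.0, -0.0156, -0.0281], [357.5, 283.0, -0.0145, -0.0295]]
rear tilt 26.074699738319563 [-0.48934751 -0.02932578]
rear corner -0.012803110342373917 -0.03376469940108963
ferrule 222 [ 0.01749254 -0.01008642  0.00017857] [0.03887353 0.01205895 0.01979447] [0.0284909  0.00621093 0.01159627]
side y [0.01450542 0.01269014 0.00264482]
```

The view shows the held frog with its ferrule at (280,290) and rear lower corner at (468,440). Its silhouette gives a tilt of 25.8 to 26.1°. The rear corner comes out at z = 0 for the regrip, so the fit agrees with the bench. The ferrule end is then at (+34.6, +10.5) mm from the TCP, and I carry it to the focus.

Request:
servo_tool(
  deltas=[
    [[0,0,-0.0393,-0.0137,-2.5],[0,0,-0.0393,-0.0137,-2.5],[0,0,-0.0393,-0.0137,-2.5],[0,0,-0.0393,-0.0137,-2.5],[0,0,-0.0393,-0.0137,-2.5],[0,0,-0.0393,-0.0137,-2.5],[0,0,-0.0393,-0.0137,-2.5],[0,0,-0.0393,-0.0137,-2.5]],
  ],
)

```text
time: 19.7
tool_pos: [0.4434, 0.1267, 0.3742]
tool_rot: [0.0, 1.0, -0.018, -0.001]
contact_force: [0.6, -0.4, -0.5]
gripper_width: 0.272
grasp_force: 60.5
```

Request:
servo_tool(
  deltas=[
    [[0,0,-0.0393,-0.0137,-2.5],[0,0,-0.0393,-0.0137,-2.5],[0,0,-0.0393,-0.0137,-2.5],[0,0,-0.0393,-0.0137,-2.5],[0,0,-0.0393,-0.0137,-2.5],[0,0,-0.0393,-0.0137,-3.0],[0,0.005,0,-0.01,0],[0,0.005,0,-0.01,0]],
  ],
)

```text
time: 20.5
tool_pos: [0.4535, -0.1074, 0.2725]
tool_rot: [-0.0, 0.988, -0.152, -0.001]
contact_force: [-0.2, 1.9, -1.2]
gripper_width: 0.273
grasp_force: 60.5
```

Request:
servo_tool(
  deltas=[
    [[0,0.014,0,-0.015,0],[0,0.014,0,-0.015,0],[0,0.014,0,-0.015,0],[0,0.014,0,-0.014,0],[0,0.014,0,-0.01,0],[0,0.012,0,-0.006,0],[0,0.008,0,-0.003,0],[0,0,0,0,0]],
  ],
)

```text
time: 21.3
tool_pos: [0.5448, -0.1055, 0.1957]
tool_rot: [-0.0, 0.989, -0.15, -0.001]
contact_force: [0.5, 0.2, -0.2]
gripper_width: 0.27
grasp_force: 60.5
```

Run:
```python
from h import *
s=manip.state();print(s["tool_pos"],s["tool_rot"],s["joint_vel"].round(3),s["time"]); print("yaw",np.degrees(2*np.arctan2(s["tool_rot"][2],s["tool_rot"][1])))
print("remaining",np.array([.5497,-.1064,.1925])-s["tool_pos"])
```

```text
[ 0.54478364 -0.10546038  0.19569013] [-2.19408481e-04  9.88694504e-01 -1.49941408e-01 -8.39217664e-04] [-0.012 -0.031  0.005 -0.004  0.018 -0.007] 21.3
yaw -17.247068741489244
remaining [ 0.00491636 -0.00093962 -0.00319013]
```

Request:
servo_tool(
  deltas=[
    [[0,0.0025,-0.0005,-0.0016,0],[0,0.0024,-0.0004,-0.0016,0],[0,0,0,0,0],[0,0,0,0,0],[0,0,0,0,0],[0,0,0,0,0],[0,0,0,0,0],[0,0,0,0,0]],
  ],
)

```text
time: 22.1
tool_pos: [0.5496, -0.1076, 0.1936]
tool_rot: [-0.0, 0.989, -0.151, 0.0]
contact_force: [0.9, -0.1, -0.6]
gripper_width: 0.272
grasp_force: 60.5
```

```bash
cat > chk.py <<'E'
from h import *
from scipy.optimize import least_squares
st=manip.state(); print(st["tool_pos"],st["time"])
PIT=.4363; 
def ax(y,p=PIT): return np.array([np.cos(p)*np.cos(y),np.cos(p)*np.sin(y),np.sin(p)])
for n,ring_box,cl in(("side",(230,290,135,180),None),("top",(370,430,130,215),None)):
    f=grab(n); W=pts(f); px=f["pixels"].astype(int)
    u0,u1,v0,v1=ring_box; w=W[v0:v1,u0:u1].reshape(-1,3); p=px[v0:v1,u0:u1].reshape(-1,3)
    ok=(w[:,2]>.2)&(w[:,2]<.36)&(w[:,0]<.8)&(w[:,0]>.64); br=p.min(1)>95
    ring=ok&br&(w[:,0]<.71); body=ok&~br&(w[:,0]>.69)&(w[:,2]>.26)
    def rad(W,y,P,a=None):
        a=ax(y) if a is None else a; e=W-P; return np.linalg.norm(e-np.outer(e@a,a),axis=1)
    g=lambda q:np.r_[rad(w[ring],q[0],[.68,q[1],q[2]])-.02,rad(w[body],q[0],[.68,q[1],q[2]])-q[3]]
    q=least_squares(g,[-.3,-.145,.25,.016],loss="soft_l1",f_scale=.002).x; a=ax(q[0]); P=np.array([.68,q[1],q[2]])
    t=(w[ring]-P)@a
    # ferrule: bright grey near expected end
    E=st["tool_pos"]+np.array([.0346*np.cos(np.radians(-17.3)),.0346*np.sin(np.radians(-17.3)),.0105])
    D=np.linalg.norm(W-(E-.006*a),axis=-1); m=(D<.0155)&(px.max(2)-px.min(2)<40)
    fw=W[m]; 
    if len(fw)<15: print(n,"few",len(fw)); continue
    # ferrule axis through c, direction a (tilt 26)
    af=ax(np.radians(-17.3),np.radians(26)); B=np.linalg.svd(af[None])[2][1:]
    h=lambda r:rad(fw,0,E+r@B,af)-.010
    r=least_squares(h,[0,0],loss="soft_l1",f_scale=.001).x; c0=E+r@B; te=(fw-c0)@af
    end=c0+np.percentile(te,2)*0+np.percentile(te,98)*af
    L=P-a*.0125; F=P+a*(-.0125-.1); dlt=end-F; yv=np.array([-np.sin(q[0]),np.cos(q[0]),0]); zv=np.cross(a,yv)
    print(n,"yaw",np.degrees(q[0]).round(2),"ring",np.percentile(t,[2,98]).round(4),"npx",len(fw),"te",np.percentile(te,[2,50,98]).round(4),"r",r.round(4),"fit",np.abs(h(r)).mean().round(4))
    print("  expected E",E.round(4),"meas end",end.round(4),"focus",F.round(4),"err along/y/z (mm)",(1000*np.array([dlt@a,dlt@yv,dlt@zv])).round(1))
E
python3 chk.py
```

```text
[ 0.54961702 -0.10758295  0.19356882] 22.1
side few 5
top few 0
```

Run:
```python
from h import *
st=manip.state(); E=st["tool_pos"]+np.array([.0330,-.0103,.0105]); 
for n in("side","top"):
    f=grab(n); W=pts(f); p=f["R"]@E+f["t"]; u,v=int(round(p[0]/p[2]*f["fx"]+f["cx"])),int(round(p[1]/p[2]*f["fy"]+f["cy"])); print(n,u,v,p[2])
    np.savez(n+"F.npz",W=W,px=f["pixels"])
    print(f["pixels"][v-9:v+10:1,u-9:u+14].mean(2).astype(int)); print((W[v-9:v+10:2,u-9:u+14:2,2]*1000).round(0)); 
print(st["tool_pos"])
```

```text
side 311 194 1.1812561599063272
[[142 143 138 122  91  62  56  64  71  71  69  60  56  54  52  51  52  51
   48  47  46  46  47]
 [143 141 139 126  98  68  55  59  62  64  60  55  52  50  49  49  49  48
   48  48  49  48  48]
 [142 141 139 129 110  79  58  54  58  58  55  51  50  49  47  46  47  51
   51  51  50  49  49]
 [141 139 138 134 120  92  66  54  55  56  56  52  48  47  48  47  49  57
   69  66  56  50  48]
 [140 139 137 134 124 103  72  54  54  54  54  52  48  49  47  47  52  66
   83  83  67  54  48]
 [140 138 136 134 128 112  82  58  50  51  51  51  49  47  47  47  50  64
   81  87  72  56  49]
 [139 137 135 134 132 121  97  68  52  49  49  49  48  49  46  49  48  53
   66  72  62  54  48]
 [139 137 137 136 137 131 113  83  58  49  49  47  49  48  48  48  48  50
   52  56  54  49  48]
 [142 140 140 141 142 140 127  98  67  51  47  48  46  48  48  48  48  49
   49  50  50  50  49]
 [144 142 144 144 145 144 134 108  75  54  50  49  50  48  49  49  50  48
   49  47  49  49  46]
 [145 144 145 146 148 146 137 113  82  57  50  49  51  49  50  50  48  47
   49  49  50  47  50]
 
[... 2775 characters left out ...]
34 37 25 29 31 31 33 31 35 39]]
[[505. 472. 488. 492. 493. 492. 494. 493. 496. 495. 495. 496.]
 [506. 488. 488. 490. 490. 488. 493. 491. 491. 492. 493. 494.]
 [506. 486. 487. 486. 486. 489. 488. 489. 490. 493. 492. 494.]
 [472. 482. 485. 484. 486. 486. 486. 490. 490. 489. 491. 491.]
 [476. 474. 480. 482. 482. 485. 484. 486. 485. 487. 488. 491.]
 [468. 474. 473. 476. 479. 478. 479. 481. 484. 484. 485. 485.]
 [464. 463. 469. 473. 470. 474. 477. 476. 479. 480. 482. 485.]
 [376. 391. 454. 460. 461. 466. 472. 472. 474. 478. 476. 478.]
 [368. 387. 393. 417. 421. 459. 460. 468. 469. 472. 477. 473.]
 [353. 376. 387. 394. 417. 419. 423. 423. 457. 463. 469. 469.]]
[ 0.54959785 -0.10757028  0.19348086]
```

Run:
```python
from h import *
st=manip.state(); tcp=st["tool_pos"]; yaw=np.radians(-17.3); cy,sy=np.cos(yaw),np.sin(yaw); n=np.array([-sy,cy,0])
f=grab("side"); W=pts(f); e=W-tcp; q=np.stack([e[...,0]*cy+e[...,1]*sy,-e[...,0]*sy+e[...,1]*cy,e[...,2]],-1)
m=(abs(q[...,0])<.08)&(abs(q[...,1])<.04)&(q[...,2]>-.05)&(q[...,2]<.04)
C=-f["R"].T@f["t"]
def cast(u,v):
    d=f["R"].T@np.array([(u-f["cx"])/f["fx"],(v-f["cy"])/f["fy"],1]); e=C+d*((tcp+.012*n-C)@n)/(d@n)-tcp; return [e[0]*cy+e[1]*sy,e[2]]
uu=np.where(m.any(0))[0]
g=f["pixels"][...,0].astype(int)
for u in uu:
    v=np.where(m[:,u])[0].max(); print(u,v,np.round(cast(u,v+.5),4),g[v-1:v+3,u])
br=m&(f["pixels"][...,0].astype(int)-f["pixels"][...,2]>22); br&=(q[...,2]<-.005); print("side y",np.median(q[br],0),br.sum())
# lens height/camera back end
```

```text
309 198 [0.0336 0.006 ] [155 159 171 182]
310 205 [ 0.0311 -0.0129] [173 165 174 187]
311 206 [ 0.0285 -0.0149] [131 150 175 187]
312 207 [ 0.0258 -0.017 ] [121 152 176 187]
313 207 [ 0.0231 -0.0162] [ 94 124 157 179]
314 208 [ 0.0205 -0.0182] [100 133 165 185]
315 209 [ 0.0178 -0.0203] [110 147 176 189]
316 210 [ 0.0152 -0.0223] [122 158 179 187]
317 210 [ 0.0125 -0.0215] [ 99 134 163 178]
318 211 [ 0.0099 -0.0235] [108 138 163 179]
319 212 [ 0.0072 -0.0256] [112 143 168 180]
320 213 [ 0.0046 -0.0276] [120 151 173 182]
321 213 [ 0.0019 -0.0268] [101 129 160 179]
322 214 [-0.0007 -0.0288] [107 141 170 183]
323 215 [-0.0034 -0.0309] [116 151 175 187]
324 215 [-0.006  -0.0301] [ 95 124 159 181]
325 216 [-0.0087 -0.0321] [101 136 169 186]
326 217 [-0.0113 -0.0341] [115 154 181 189]
327 217 [-0.0139 -0.0333] [120 156 181 189]
328 216 [-0.0165 -0.0296] [120 149 173 186]
329 215 [-0.019 -0.026] [119 149 173 184]
330 213 [-0.0215 -0.0196] [102 124 151 172]
331 212 [-0.024 -0.016] [117 137 158 175]
332 211 [-0.0265 -0.0124] [129 150 169 180]
333 209 [-0.029  -0.0061] [120 141 161 177]
334 208 [-0.0314 -0.0026] [133 153 171 182]
335 206 [-0.0338  0.0037] [175 165 168 179]
side y [-0.01244091  0.01278428 -0.01245248] 137
```

The side view agrees with the robot to about 1 mm here, and the frog hasn't shifted in the grip. One small correction, then I check the pose and hand in.

Request:
servo_tool(
  deltas=[
    [[0,0,0.0015,-0.001,0],[0,0,0,0,0],[0,0,0,0,0],[0,0,0,0,0],[0,0,0,0,0],[0,0,0,0,0],[0,0,0,0,0],[0,0,0,0,0]],
  ],
)

```text
time: 23.15
tool_pos: [0.5496, -0.1061, 0.1925]
tool_rot: [-0.0, 0.989, -0.151, 0.0]
contact_force: [0.0, -0.0, -1.3]
gripper_width: 0.273
grasp_force: 60.5
```

Run:
```python
from h import *
s=manip.state(); E=s["tool_pos"]+np.array([.0330,-.0103,.0105]); print(E,s["joint_vel"].round(4),s["contact_force"],s["time"])
f=grab("side"); W=pts(f).reshape(-1,3); m=(W[:,2]>.255)&(W[:,2]<.3)&(abs(W[:,0]-.64)<.05)&(abs(W[:,1]-.12)<.09); print("lever bar",m.sum(),W[m].max(0))
if np.linalg.norm(E-[.5827,-.116,.2028])<.002: print(manip.job_done())
```

```text
[ 0.5826366 -0.1163571  0.2030271] [ 0.0019 -0.001   0.0005  0.0007 -0.0003 -0.0003] [ 4.94901673e-02 -1.20525732e-03 -1.27516817e+00] 23.15
lever bar 379 [0.67052325 0.19523216 0.28177194]
the job is handed in; nothing more can be done
None
```

The job is handed in: the lever went to its stop and back to rest, and the frog is held still with its ferrule end within about 1 mm of my estimate of the focus (good to 1–2 mm), tilted about 26° (25° asked); I judged the pin home from the firm stop, not by measuring it.

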